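Close up the cutlery canteen

ROBOT

A 6-joint arm with a two-finger parallel gripper is mounted at the origin on the work surface. World frame = base frame: x ahead of the robot, y to its left, z up, the work surface at z = 0. Lengths are in m, angles in rad, forces in N, time in s.
With the tool pointing down it reaches from about 0.25 to 0.775 m from the base axis. Payload 4 kg.
Tool frame: the origin (TCP) lies at the centre of the arm's flange, where the gripper is bolted on; the fingertips stand 199 mm ahead of it and the grasp point (between the pads) lies 180 mm ahead of it; z points along the fingers, y is the line along which they close (so a half turn about z gives the same grasp; the last joint's range is limited). The gripper opens to 94 mm and grips with 3 to 60 N. Pads are 16 mm wide; open, the fingers measure 119 mm over their backs; the gripper's body (75 mm by 177 mm) begins 78 mm behind the grasp point.
Start: joints at [-1.31, 0.087, 1.371, -0, 1.684, -0.103], TCP at [0.196, -0.514, 0.405] pointing down, gripper open.
Joint ranges: [-3.1, 3.1], [-0.76, 2.03], [0.27, 2.55], [-1.08, 4.22], [0.17, 2.65], [-2.57, 2.57]. Speed limits (rad/s): [2.79, 2.79, 3.14, 3.14, 3.14, 3.14].

INTERFACE

Orientations are given as [roll, pitch, yaw] about the fixed x, y, z axes, in that order (R = Rz(yaw) Ry(pitch) Rx(roll)).
In Python, from bench import robot, eyes, models gives the robot as it stands.
- The arm moves only by the tool step_arm, never from a script. Its argument "commands" is a list that holds one entry, the list of rows, each a list of 7 numbers: the shift along the tool's x, y, z in mm, then the turn, a rotation vector about the tool's x, y, z in rad, then the finger opening in mm, from 0 to 94. In form: [[[tx, ty, tz, wx, wy, wz, gripper], ...]]. A call has 1 to 20 rows; each row shifts and turns the commanded pose from where the row before left it, along the tool's axes as they then stand; what a row does not reach is not made up. A row lasts 1/8 s, in which the tool goes at most 62.5 mm and 10.7 degrees, less where a joint would pass 70% of its speed; a pose out of reach is approached as far as the arm can. A call is refused whole if a number of a shift passes 62.5 or a number of a turn 0.188, either way. A call with a gripper value outside its range is refused whole. The fingers move at their own pace and stop on an object; the grip force is fixed at half the most. Time passes only in rows, so rows that do not move let the fingers close. It gives the time, the measured TCP pose, the force, the opening and the grip force at its end, in the units of the state.
- robot.get_obs(): the state, without advancing time (a new reading comes with each control period).
- eyes.snapshot(name): name is "scene" or "top" or "wrist"; returns a dict with "color" (384x512x3 uint8, red, green, blue), "camera_matrix" (3x3 intrinsics, pixels), "eye" and "rotation" of the camera in the world; the wrist camera has in their place "tool_from_camera" (4x4, takes a point from camera to tool coordinates, whose origin is the TCP and whose axes are the flange's). Camera axes: x right, y up, looking along -z (the intrinsics and any distortion apply to the point x, -y, -z); pixel columns grow to the right and rows downward; lengths in m; the calibration is good to about 2 mm. A picture is of the moment at which its call begins: read the wrist's pose just before it. There is no depth.
- robot.close_job(): hands the job in; it is judged then, once.
Trained networks look in a picture, given as the dict that the camera call returned (one of the last four; its "shot" number tells which), for a name from the list of things; names that differ only in an ending like _2 or _b are one class to them, and where a whole thing is asked for, a point or a joint stands for the part that bears it (a point fixed in the world has none). Each returns a list of dicts, best first, with "confidence" (0 to 1); they miss things now and then, are a little off and sometimes report something else, mostly with a low value. They report only what shows in the picture. A call takes as long as a camera call. They do not tell look-alikes from the thing itself.
- models.masks_of(picture, query): "mask" (384x512 bool, what is visible of it) and "xy" ([column, row] in pixels, amid what is visible of it).
- models.tip_of(picture, query): "xy" ([column, row] in pixels: a listed point, or the origin of a listed thing).
The state is a dict: "time": time; "joint_positions": joint angles; "qvel": joint speeds; "joint_torque": joint torques, N m; "tool_pos": TCP position; "ee_rot": TCP orientation; "wrist_force": force on the tool from outside, world axes, zero at the start; "wrist_torque": the same for the moment, N m; "width": finger opening in m; "finger_force": force on a finger pad.
Only numpy, scipy, OpenCV 4.12 (cv2) and the standard library are available. Lean on these libraries where they do the work, as an engineer would, in place of code of your own. Each camera call takes 0.05 s, during which the arm holds its last target. There are 200 camera calls.

TASK

The table is laid, so close up the wooden cutlery canteen: with the fingertips, gently push its drawer fully home and swing its lid down until it is fully shut, without slamming either. Grip and lift nothing, do not shove the canteen about, keep off the polished cutlery and the blue linings, and leave everything else on the table where it stands.

Things in the scene. Friction and masses are not known exactly. Their poses are not given: they have to be found in the camera images.
- canteen: Dark walnut cutlery canteen with brass corners, standing loose on the table, about 5.4 kg with its contents. Its case is 220 (own x) by 320 (own y) by 90 mm (z), walls 10 mm; with the lid shut it is 108 mm high. Origin: centre of its underside. Its front, with the drawer, faces its own -x; the lid hinges along the rear (+x) top edge. x and y level, z up.
- drawer (a joint): How far the drawer is pulled out, m: 0 fully home, grows towards the canteen's own -x, at most 0.14. Slides level with about 1.5 N of friction and stays where left. Its front, 298 mm wide (own y) and 52 mm high (7 to 59 mm above the table), has brass pulls let in flush, nothing projecting, and stands 2 mm proud of the case when home. The drawer is open-topped behind its 12 mm thick front.
- lid (a joint): Lid angle, rad: 0 fully shut (level), 1.57 upright, at most 1.7. Friction stays (about 0.75 N m) hold it at any angle, so it does not fall. The lid is an 18 mm deep shell, 222 mm from hinge line to free edge and 324 mm wide, 0.55 kg; it closes on the top of the case at 90 mm.
- drawer_front (a point): Centre of the drawer front's outer face (33 mm above the table), moves with the drawer; its axes are the canteen's.
- lid_push (a point): Point on the middle of the lid's outer (polished wood) face, 185 mm from the hinge line and 37 mm short of the free edge, moves with the lid. Its own z is the outward normal of that face (up when shut), its y runs along the hinge, its -x towards the free edge.
- lid_hinge (a point): Middle of the hinge line, 110 mm behind the canteen's centre (own +x) and 90 mm above the table; the outer face of the lid lies 18 mm beyond the hinge line along the lid's own z.
- silver_tray: Twelve pieces of polished cutlery on blue felt in the top of the case, under the lid, up to 83 mm above the table. Not to be touched. Origin: the canteen's.
- silver_drawer: Eight pieces of polished cutlery on blue felt in the drawer. Not to be touched. Origin: at the middle of the back of the drawer front's panel, 7 mm above the table.
- lid_lining: Blue lining of the lid's inner side. Not to be touched. Origin: on the hinge line.
- pepper_mill: Dark wooden pepper mill, 54 mm across, 136 mm high, loose. Origin: centre of its underside.
- salt_mill: Pale wooden salt mill, 54 mm across, 136 mm high, loose. Origin: centre of its underside.
- candlestick: Brass candlestick with candle, foot 84 mm across, 181 mm high, loose. Origin: centre of its underside.
- mug: White mug, 76 mm across, 90 mm high, handle at its own +y, loose. Origin: centre of its underside.
- sugar_bowl: Blue china bowl, 100 mm across, 55 mm high, loose. Origin: centre of its underside.
- napkin_ring: Aluminium napkin ring standing on end, 46 mm across, 32 mm high, loose. Origin: centre of its underside.
There are look-alikes about, which are no part of the job. Of the things like the mug, leave any that is red; of the rest the smaller one is meant.

How it is judged:
At the end, for the whole second after the job is handed in: The drawer is home to within 4 mm and the lid shut to within 0.03 rad (7 mm at its free edge); the canteen stands level and still within 30 mm of where it was, and everything else stands upright within 20 mm of where it was (value of joint drawer below 0.004 m and value of joint lid below 0.03 rad and distance of canteen from where it was at the start of the episode below 0.03 m and angle between canteen's own z axis and vertical below 0.05 rad and linear speed of canteen below 0.01 m/s and angle between each of pepper_mill, salt_mill, candlestick, mug, sugar_bowl, napkin_ring's own z axis and vertical below 0.2 rad and distance of each of pepper_mill, salt_mill, candlestick, mug, sugar_bowl, napkin_ring from where it was at the start of the episode below 0.02 m); the robot touches nothing.
It fails at once if the canteen is shoved more than 30 mm (distance of canteen from where it was at the start of the episode above 0.03 m).
It fails at once if the canteen is lifted or tipped (height (world z) of canteen above 0.012 m or angle between canteen's own z axis and vertical above 0.1 rad).
It fails at once if the robot touches the polished cutlery or the blue linings (as when pinching the lid or the drawer front) (contact force between any of the fingers, the arm and silver_tray above 0.5 N or contact force between any of the fingers, the arm and silver_drawer above 0.5 N or contact force between any of the fingers, the arm and lid_lining above 0.5 N).
It fails at once if the lid is slammed (faster than 2 rad/s, about 0.45 m/s at its edge, over the last 0.2 rad), or the drawer is slammed (faster than 0.4 m/s over the last 20 mm) ((value of joint lid below 0.2 rad and velocity of joint lid below -2 rad/s) or (value of joint drawer below 0.02 m and velocity of joint drawer below -0.4 m/s)).
It fails at once if something else on the table is moved more than 20 mm or lifted (distance of any of pepper_mill, salt_mill, candlestick, mug, sugar_bowl, napkin_ring from where it was at the start of the episode above 0.02 m).
It also fails if it takes over 58 s, if anything falls off the work surface, if the arm or the gripper's body presses on something with over 40 N, if the wrist force passes 120 N, or if a joint passes its speed limit or range.

## Working session

There is one attempt and no reset: what is moved stays moved. The work goes in short steps, Python scripts to look and compute and a tool call to move; the robot and the scene stay as the last step left them, time stands still between calls to the robot, and variables do not carry over. Pictures are saved under pics/ and viewed, at most 10 in all, crops included, and the job is handed in when it is done.

Besides the shell and the picture viewer there is one more tool, called after "Emit:" as a command line: name --argument value ..., lists and objects as JSON in quotes. step_arm: Moves the arm, as the interface text tells. Its arguments: {"type":"object","properties":{"commands":{"type":"array"}},"required":["commands"]}

```bash
mkdir -p pics
cat > h.py <<'E'
import numpy as np, cv2
from scipy.spatial.transform import Rotation as Rn
from bench import robot, eyes, models
def ray(p,xy):
    K=np.array(p["camera_matrix"]); d=np.linalg.inv(K)@[xy[0],xy[1],1]; d=np.array([d[0],-d[1],-d[2]])
    return np.array(p["eye"]),np.array(p["rotation"])@d
def atz(p,xy,z):
    e,d=ray(p,xy); return e+d*(z-e[2])/d[2]
def proj(p,X):
    c=np.array(p["rotation"]).T@(np.array(X)-p["eye"]); u=np.array(p["camera_matrix"])@[c[0],-c[1],-c[2]]; return u[:2]/u[2]
def tri(p,a,q,b):
    e1,d1=ray(p,a); e2,d2=ray(q,b)
    s=np.linalg.lstsq(np.c_[d1,-d2],e2-e1,rcond=None)[0]
    A=e1+d1*s[0];B=e2+d2*s[1]; return (A+B)/2,np.linalg.norm(A-B)
E
cat > a.py <<'E'
from h import *
S=eyes.snapshot("scene");T=eyes.snapshot("top")
print([k for k in S], S["eye"],T["eye"])
cv2.imwrite("pics/s.png",S["color"][:,:,::-1]);cv2.imwrite("pics/t.png",T["color"][:,:,::-1])
for q in ["canteen","drawer_front","lid_push","lid_hinge","pepper_mill","salt_mill","candlestick","mug","sugar_bowl","napkin_ring"]:
    for n,p in(("S",S),("T",T)):
        print(q,n,[(np.round(r["xy"]).tolist(),round(r["confidence"],2),np.round(atz(p,r["xy"],{'drawer_front':.033,'lid_hinge':.09}.get(q,0)),3)[:2].tolist()) for r in models.tip_of(p,q)][:4])
o=robot.get_obs();print(o["time"],o["tool_pos"],o["ee_rot"])
E
python3 a.py
```

```text
['color', 'camera_matrix', 'eye', 'rotation', 'shot'] [ 1.22892769 -0.47431082  0.88357345] [ 0.32317905 -0.00870706  1.57261736]Traceback (most recent call last):
  File "a.py", line 7, in <module>
    print(q,n,[(np.round(r["xy"]).tolist(),round(r["confidence"],2),np.round(atz(p,r["xy"],{'drawer_front':.033,'lid_hinge':.09}.get(q,0)),3)[:2].tolist()) for r in models.tip_of(p,q)][:4])
                                                                             ~~~^^^^^^^^^^^^^^^^^^^^^^^^^^^^^^^^^^^^^^^^^^^^^^^^^^^^^^^^^^
  File "h.py", line 8, in atz
    e,d=ray(p,xy); return e+d*(z-e[2])/d[2]
                                       ~^^^
IndexError: invalid index to scalar variable.
```

```bash
python3 - <<'E'
from h import *
S=eyes.snapshot("scene");print(S["rotation"],S["camera_matrix"])
E
sed -i 's/np.array(p\["rotation"\])/RR(p)/' h.py
cat >> h.py <<'E'
def RR(p):
    r=np.array(p["rotation"],float)
    return r if r.shape==(3,3) else Rn.from_euler("xyz",r).as_matrix() if r.shape==(3,) else Rn.from_quat(r).as_matrix()
E
python3 a.py
```

```text
[ 8.45378862e-01 -2.31508544e-04  1.01101877e+00] [[407.2003513    0.         260.15950715]
 [  0.         407.2003513  194.65018818]
 [  0.           0.           1.        ]]
['color', 'camera_matrix', 'eye', 'rotation', 'shot'] [ 1.22892769 -0.47431082  0.88357345] [ 0.32317905 -0.00870706  1.57261736]
canteen S [([260.0, 234.0], 0.93, [0.533, -0.038]), ([200.0, 266.0], 0.67, [0.545, -0.239]), ([238.0, 162.0], 0.33, [0.193, 0.083])]
canteen T [([254.0, 178.0], 0.65, [0.522, -0.017])]
drawer_front S [([336.0, 212.0], 0.57, [0.604, 0.186])]
drawer_front T [([185.0, 152.0], 0.83, [0.601, 0.204])]
lid_push S [([242.0, 160.0], 0.64, [0.193, 0.1])]
lid_push T [([277.0, 172.0], 0.67, [0.542, -0.093]), ([288.0, 184.0], 0.29, [0.502, -0.128])]
lid_hinge S [([226.0, 216.0], 0.68, [0.497, -0.128])]
lid_hinge T [([292.0, 186.0], 0.72, [0.486, -0.136]), ([230.0, 95.0], 0.69, [0.773, 0.059])]
pepper_mill S [([377.0, 219.0], 0.77, [0.67, 0.298])]
pepper_mill T [([157.0, 133.0], 0.86, [0.671, 0.304]), ([229.0, 95.0], 0.49, [0.8, 0.066])]
salt_mill S [([345.0, 278.0], 0.74, [0.786, 0.07])]
salt_mi
[... 181 characters left out ...]
, [0.572, -0.415]), ([126.0, 206.0], 0.67, [0.203, -0.334]), ([198.0, 268.0], 0.55, [0.552, -0.248])]
mug T [([324.0, 170.0], 0.8, [0.55, -0.247]), ([351.0, 275.0], 0.77, [0.211, -0.331]), ([375.0, 161.0], 0.67, [0.58, -0.415]), ([308.0, 230.0], 0.61, [0.355, -0.194])]
sugar_bowl S [([188.0, 215.0], 0.58, [0.347, -0.186])]
sugar_bowl T [([306.0, 231.0], 0.81, [0.352, -0.189]), ([156.0, 135.0], 0.6, [0.662, 0.305])]
napkin_ring S [([163.0, 254.0], 0.58, [0.452, -0.308]), ([262.0, 232.0], 0.26, [0.529, -0.031])]
napkin_ring T [([349.0, 197.0], 0.49, [0.461, -0.329]), ([184.0, 150.0], 0.45, [0.613, 0.214])]
1.3 [ 0.19570877 -0.51400649  0.4047074 ] [3.14149633e+00 8.81562637e-06 3.63834595e-01]
```

View pics/s.png

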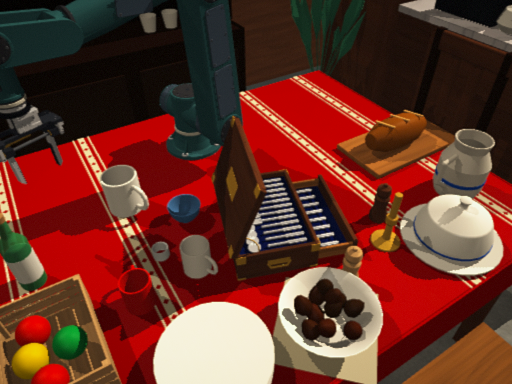

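View pics/t.png

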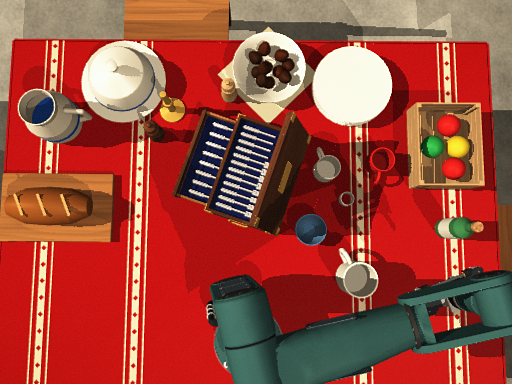

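The scene picture shows the canteen at about (275,220), with the lid upright, the drawer out to the right and the pepper mill at (378,205) beyond the drawer. The top picture shows the lid's outer face at about (290,175), the drawer front running from (176,193) to (207,112), the pepper mill at (153,128) and the candlestick at (172,107).

Possible confusions:
- **Canteen:** the wooden fruit crate at top (447,145) and the bread board at (58,205). Only the box at top (245,170) is walnut with cutlery.
- **Mugs:** the red one at (383,160), the large white one at (357,278) and the small white one at (326,167). All of them stay untouched.

Next I fit the canteen model to the detections and check it in a close crop.

```bash
cat > fit.py <<'E'
from h import *
from scipy.optimize import least_squares
S=eyes.snapshot("scene");T=eyes.snapshot("top")
def W(v,c,s,z): # canteen own coords
    return np.array([v[0]+np.cos(v[2])*c-np.sin(v[2])*s, v[1]+np.sin(v[2])*c+np.cos(v[2])*s, z])
def lid(v,r,s,n):
    t=v[4]; return W(v,.11-r*np.cos(t)+n*np.sin(t),s,.09+r*np.sin(t)+n*np.cos(t))
M={"canteen":lambda v:W(v,0,0,0),"drawer_front":lambda v:W(v,-.112-v[3],0,.033),"lid_push":lambda v:lid(v,.185,0,.018),"lid_hinge":lambda v:W(v,.11,0,.09)}
obs=[]
v0=np.array([.522,-.032,np.radians(-109),.135,1.45])
for q,f in M.items():
    for n,p in(("S",S),("T",T)):
        for r in models.tip_of(p,q):
            if np.linalg.norm(r["xy"]-proj(p,f(v0)))<25: obs.append((q,n,p,f,np.array(r["xy"])));break
R=lambda v:np.concatenate([proj(p,f(v))-xy for _,_,p,f,xy in obs])
s=least_squares(R,v0,loss="soft_l1",x_scale=.01);v=s.x
print(np.round(v,3),np.degrees(v[2]));
for o,r in zip(obs,R(v).reshape(-1,2)):print(o[0],o[1],o[4].round(),r.round(1))
np.save("v.npy",v)
out=[]
for p,(x0,y0,x1,y1) in((S,(190,90,410,290)),(T,(120,70,360,270))):
    im=cv2.resize(np.ascontiguousarray(p["color"][:,:,::-1]),None,fx=3,fy=3,interpolation=2)
    def pl(P,c):cv2.polylines(im,[np.int32([(proj(p,X)+.5)*3 for X in P])],True,c,1)
    pl([W(v,a*.11,b*.16,.09) for a,b in((1,1),(1,-1),(-1,-1),(-1,1))],(0,255,0))
    pl([W(v,-.112-v[3],b*.149,z) for b,z in((1,.059),(-1,.059),(-1,.007),(1,.007))],(0,255,255))
    pl([lid(v,r,b*.162,.018) for r,b in((0,1),(.222,1),(.222,-1),(0,-1))],(255,255,0))
    out.append(cv2.resize(im[y0*3:y1*3,x0*3:x1*3],(400,340)))
cv2.imwrite("pics/fit.png",np.hstack(out))
for q in("pepper_mill","candlestick","salt_mill","mug","sugar_bowl"):
    for p in(S,T):
        for r in models.tip_of(p,q):
            if r["confidence"]>.5:
                d=atz(p,r["xy"],0)[:2]-v[:2];c,s_=np.cos(v[2]),np.sin(v[2]);print(q,"own",np.round([c*d[0]+s_*d[1],-s_*d[0]+c*d[1]],3))
E
python3 fit.py
```

```text
[ 0.525 -0.022 -1.911  0.122  1.209] -109.47750783539244
canteen S [263. 230.] [0.5 0.1]
canteen T [255. 176.] [-0.   0.6]
drawer_front S [338. 212.] [ 0.5 -1.7]
drawer_front T [186. 151.] [ 0.9 -0.1]
lid_push S [239. 156.] [0.8 4.5]
lid_push T [273. 173.] [ 4.  -0.6]
lid_hinge S [227. 216.] [-1.6 -1.4]
lid_hinge T [290. 185.] [-1.5  0.3]
pepper_mill own [-0.358  0.028]
pepper_mill own [-0.171  0.213]
pepper_mill own [-0.354  0.032]
pepper_mill own [0.059 0.034]
candlestick own [-0.329  0.126]
candlestick own [-0.32   0.121]
salt_mill own [-0.174  0.217]
salt_mill own [-0.185  0.234]
mug own [0.204 0.096]
mug own [ 0.404 -0.2  ]
mug own [0.362 0.171]
mug own [0.36  0.179]
mug own [0.207 0.098]
mug own [ 0.399 -0.193]
sugar_bowl own [ 0.217 -0.111]
sugar_bowl own [ 0.221 -0.108]
```

View pics/fit.png

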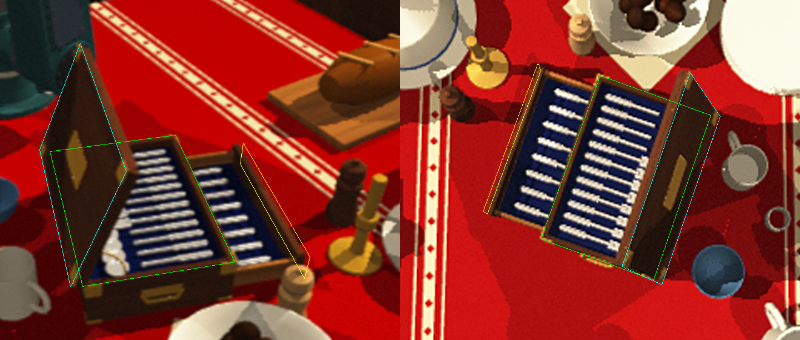

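The overlay agrees with the picture: the case top matches in both views, the outer lid face fits at an angle of about 1.21 rad, and the drawer is out about 0.12 m. The pepper mill stands about 95 mm clear of the drawer front.

The lid comes first, approached from behind and above.

Emit:
step_arm --commands '[[[0, 0, -11, 0, 0, -0.1734, 10], [0, 0, -11, 0, 0, -0.1734, 10], [0, 0, -11, 0, 0, -0.1734, 10], [0, 0, -11, 0, 0, -0.1734, 10], [0, 0, -12, 0, 0, -0.1734, 10], [37, 12, 0, 0, 0, 0, 10], [37, 12, 0, 0, 0, 0, 10], [37, 12, 0, 0, 0, 0, 10], [37, 12, 0, 0, 0, 0, 10], [37, 12, 0, 0, 0, 0, 10], [37, 12, 0, 0, 0, 0, 10], [37, 12, 0, 0, 0, 0, 10], [37, 12, 0, 0, 0, 0, 10], [37, 12, 0, 0, 0, 0, 10], [37, 13, 0, 0, 0, 0, 10], [37, 13, 0, 0, 0, 0, 10], [30, 12, 0, 0, 0, 0, 10], [0, 0, 0, 0, 0, 0, 10]]]'

```text
time: 4.55
tool_pos: [0.4799, -0.1493, 0.4604]
ee_rot: [-3.141, -0.0, 1.234]
wrist_force: [-0.7, -0.1, -0.8]
width: 0.0099
finger_force: 0.0
```

```bash
cat > st.py <<'E'
from h import *
v=np.load("v.npy");o=robot.get_obs();R=Rn.from_euler("xyz",o["ee_rot"]).as_matrix()
t=np.array(o["tool_pos"])+R@[0,0,.199];d=t-[v[0],v[1],0];c,s=np.cos(v[2]),np.sin(v[2])
print("t",o["time"],"rpy",np.round(o["ee_rot"],3),"tip own",np.round([c*d[0]+s*d[1],-s*d[0]+c*d[1],t[2]],4),"F",np.round(o["wrist_force"],1),"w",o["width"])
E
python3 st.py
python3 - <<'E'
from h import *
S=eyes.snapshot("scene");cv2.imwrite("pics/s2.png",cv2.resize(S["color"][80:300,150:420,::-1],None,fx=2.5,fy=2.5))
E
```

```text
t 4.55 rpy [-3.141 -0.     1.234] tip own [ 0.1351 -0.0005  0.2614] F [-0.7 -0.1 -0.8] w 0.009945841009542782
```

View pics/s2.png

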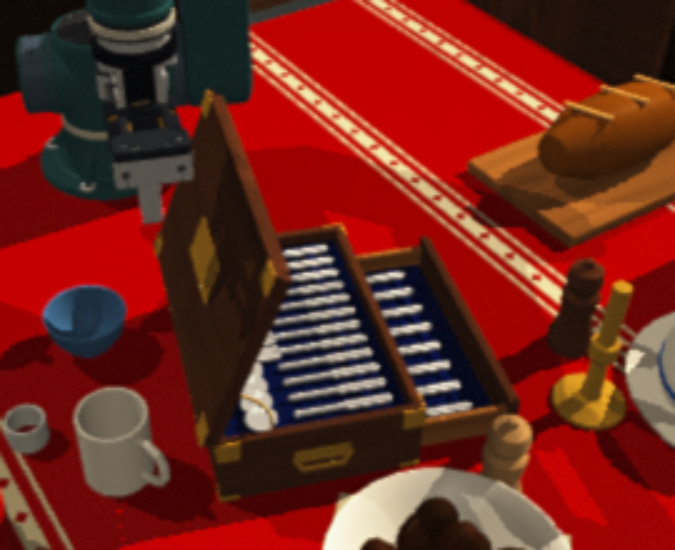

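The picture shows the fingertip at about (150,215), behind the outer lid face and clear of it, with the sugar bowl at (85,320) and the mug at (115,440) well below.

I begin pushing the lid over along its arc.

Emit:
step_arm --commands '[[[25, 0, 0, 0, 0, 0, 10], [25, 0, 0, 0, 0, 0, 10], [8, 0, 0, 0, 0, 0, 10], [8, 0, 0, 0, 0, 0, 10], [10, 0, 0, 0, 0, 0, 10], [10, 0, 0, 0, 0, 0, 10], [9, 0, 3, 0, 0, 0, 10], [8, 0, 3, 0, 0, 0, 10], [8, 0, 4, 0, 0, 0, 10], [8, 0, 5, 0, 0, 0, 10], [8, 0, 5, 0, 0, 0, 10], [7, 0, 6, 0, 0, 0, 10]]]'

```text
time: 6.1
tool_pos: [0.5239, -0.0235, 0.4346]
ee_rot: [3.142, -0.001, 1.231]
wrist_force: [-0.9, -0.5, 2.5]
width: 0.0104
finger_force: 1.1
```

```bash
python3 st.py
python3 - <<'E'
from h import *
S=eyes.snapshot("scene");cv2.imwrite("pics/s3.png",cv2.resize(S["color"][80:300,150:420,::-1],None,fx=2,fy=2))
E
```

```text
t 6.1 rpy [ 3.142e+00 -1.000e-03  1.231e+00] tip own [ 0.0017 -0.0009  0.2356] F [-0.9 -0.5  2.5] w 0.010442302494202907
```

View pics/s3.png

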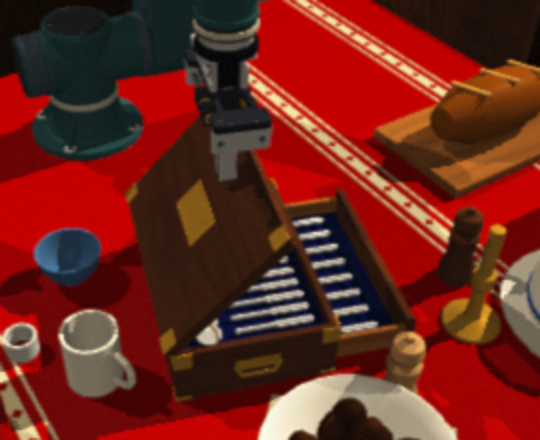

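The lid has come down to about 0.8 rad, with the fingertip on its outer face at (228,165). The force is small and the canteen has not moved. I continue, slowing near the end.

Emit:
step_arm --commands '[[[7, 0, 6, 0, 0, 0, 10], [7, 0, 6, 0, 0, 0, 10], [6, 0, 7, 0, 0, 0, 10], [6, 0, 7, 0, 0, 0, 10], [6, 0, 7, 0, 0, 0, 10], [6, 0, 8, 0, 0, 0, 10], [5, 0, 8, 0, 0, 0, 10], [5, 0, 8, 0, 0, 0, 10], [4, 0, 8, 0, 0, 0, 10], [4, 0, 8, 0, 0, 0, 10], [3, 0, 9, 0, 0, 0, 10], [3, 0, 9, 0, 0, 0, 10], [2, 0, 6, 0, 0, 0, 10], [2, 0, 6, 0, 0, 0, 10], [1, 0, 6, 0, 0, 0, 10], [1, 0, 5, 0, 0, 0, 10], [1, 0, 5, 0, 0, 0, 10], [0, 0, 4, 0, 0, 0, 10], [0, 0, 2, 0, 0, 0, 10], [0, 0, 0, 0, 0, 0, 10]]]'

```text
time: 8.65
tool_pos: [0.5468, 0.0406, 0.3095]
ee_rot: [-3.141, 0.0, 1.231]
wrist_force: [-0.1, -0.1, 0.3]
width: 0.01
finger_force: 0.0
```

```bash
python3 st.py
```

```text
t 8.65 rpy [-3.141  0.     1.231] tip own [-0.0661 -0.0008  0.1105] F [-0.1 -0.1  0.3] w 0.010042134563817251
```

Emit:
step_arm --commands '[[[0, 0, 1, 0, 0, 0, 10], [0, 0, 1, 0, 0, 0, 10], [0, 0, 1, 0, 0, 0, 10], [0, 0, 1, 0, 0, 0, 10], [0, 0, 0, 0, 0, 0, 10]]]'

```text
time: 9.28
tool_pos: [0.5467, 0.0407, 0.3074]
ee_rot: [3.141, -0.0, 1.231]
wrist_force: [-3.4, 0.7, 6.0]
width: 0.01
finger_force: 3.6
```

```bash
python3 st.py
```

```text
t 9.275 rpy [ 3.141 -0.     1.231] tip own [-0.0663 -0.0007  0.1084] F [-3.4  0.7  6. ] w 0.010004751518071089
```

The fingertip stopped at 108 mm under 6 N, so the lid is shut. I lift off, go over in front of the drawer (left of centre, away from the mill) and lower.

Emit:
step_arm --commands '[[[0, 0, -10, 0, 0, 0, 10], [0, 0, -35, 0, 0, 0, 10], [0, 0, -40, 0, 0, 0, 10], [0, -10, -15, 0, 0, 0, 10], [40, -10, 0, 0, 0, 0, 10], [40, -10, 0, 0, 0, 0, 10], [40, -10, 0, 0, 0, 0, 10], [40, 0, 0, 0, 0, 0, 10], [39, 0, 0, 0, 0, 0, 10], [0, 0, 0, 0, 0, 0, 10]]]'

```text
time: 10.52
tool_pos: [0.5751, 0.2438, 0.4035]
ee_rot: [-3.139, 0.002, 1.234]
wrist_force: [-0.1, -0.5, 0.2]
width: 0.0095
finger_force: 0.0
```

```bash
python3 st.py
python3 - <<'E'
from h import *
S=eyes.snapshot("scene");T=eyes.snapshot("top")
a=cv2.resize(S["color"][100:300,180:420,::-1],(400,333));b=cv2.resize(T["color"][70:270,120:360,::-1],(400,333))
cv2.imwrite("pics/s4.png",np.hstack([a,b]))
for n,p in(("S",S),("T",T)):print(n,[(np.round(r["xy"]).tolist(),round(r["confidence"],2)) for r in models.tip_of(p,"drawer_front")])
E
```

```text
t 10.525 rpy [-3.139e+00  2.000e-03  1.234e+00] tip own [-0.2668 -0.0423  0.2045] F [-0.1 -0.5  0.2] w 0.009525829557087646
S [([335.0, 210.0], 0.82)]
T [([185.0, 152.0], 0.55), ([347.0, 200.0], 0.31)]
```

View pics/s4.png

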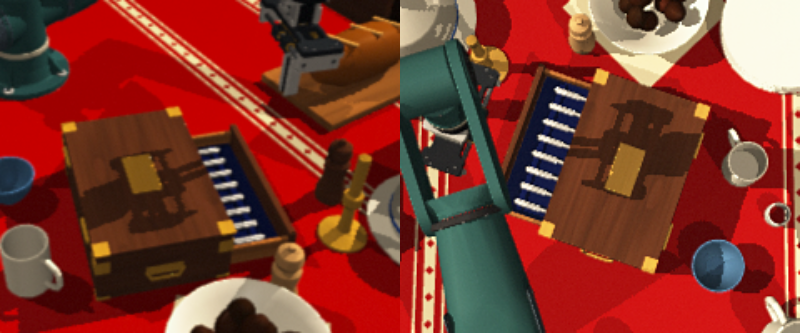

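The lid is flat and shut. The drawer is still out and the gripper is beyond its front, clear of the mill at (335,170) and the candlestick at (345,205). I lower the fingers to 44 mm and check before pushing.

Emit:
step_arm --commands '[[[0, 0, 30, 0, 0, 0, 10], [0, 0, 35, 0, 0, 0, 10], [0, 0, 35, 0, 0, 0, 10], [0, 0, 30, 0, 0, 0, 10], [0, 0, 20, 0, 0, 0, 10], [0, 0, 10, 0, 0, 0, 10], [0, 0, 0, 0, 0, 0, 10]]]'

```text
time: 11.6
tool_pos: [0.5755, 0.2413, 0.2456]
ee_rot: [-3.141, 0.0, 1.23]
wrist_force: [-0.9, -0.6, -0.1]
width: 0.0104
finger_force: 0.0
```

```bash
python3 st.py
python3 - <<'E'
from h import *
S=eyes.snapshot("scene")
cv2.imwrite("pics/s5.png",cv2.resize(S["color"][120:290,230:430,::-1],None,fx=3,fy=3))
E
```

```text
t 11.6 rpy [-3.141  0.     1.23 ] tip own [-0.2649 -0.0406  0.0466] F [-0.9 -0.6 -0.1] w 0.010429785157868186
```

View pics/s5.png

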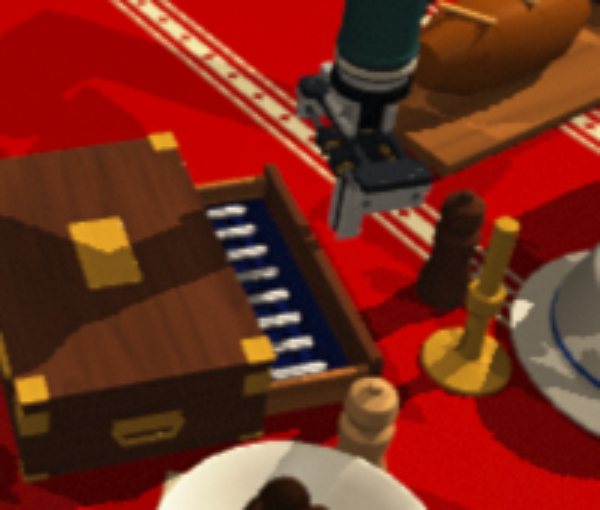

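The fingertip at (345,230) is in front of the drawer front and free of everything. I push the drawer in gently.

Emit:
step_arm --commands '[[[-10, 0, 1, 0, 0, 0, 10], [-10, 0, 2, 0, 0, 0, 10], [-10, 0, 2, 0, 0, 0, 10], [-10, 0, 0, 0, 0, 0, 10], [-10, 0, 0, 0, 0, 0, 10], [-10, 0, 0, 0, 0, 0, 10], [-10, 0, 0, 0, 0, 0, 10], [-10, 0, 0, 0, 0, 0, 10], [-10, 0, 0, 0, 0, 0, 10], [-10, 0, 0, 0, 0, 0, 10], [-8, 0, 0, 0, 0, 0, 10], [-7, 0, 0, 0, 0, 0, 10], [-6, 0, 0, 0, 0, 0, 10], [-5, 0, 0, 0, 0, 0, 10], [-3, 0, 0, 0, 0, 0, 10], [-3, 0, 0, 0, 0, 0, 10], [0, 0, 0, 0, 0, 0, 10]]]'

```text
time: 13.78
tool_pos: [0.5311, 0.1169, 0.2404]
ee_rot: [-3.141, 0.001, 1.231]
wrist_force: [0.4, -0.0, -0.0]
width: 0.01
finger_force: 0.0
```

```bash
python3 st.py
```

```text
t 13.775 rpy [-3.141e+00  1.000e-03  1.231e+00] tip own [-0.1326 -0.0412  0.0414] F [ 0.4 -0.  -0. ] w 0.009953170566458084
```

Emit:
step_arm --commands '[[[-3, 0, 0, 0, 0, 0, 10], [-3, 0, 0, 0, 0, 0, 10], [-2, 0, 0, 0, 0, 0, 10], [-2, 0, 0, 0, 0, 0, 10], [-1, 0, 0, 0, 0, 0, 10], [0, 0, 0, 0, 0, 0, 10]]]'

```text
time: 14.52
tool_pos: [0.5281, 0.1087, 0.2405]
ee_rot: [3.142, -0.006, 1.232]
wrist_force: [4.2, 9.5, -3.1]
width: 0.01
finger_force: 5.2
```

```bash
python3 st.py
```

```text
t 14.525 rpy [ 3.142 -0.006  1.232] tip own [-0.1254 -0.0411  0.0415] F [ 4.2  9.5 -3.1] w 0.009986456487905788
```

The force rose to 10 N, well above the drawer's 1.5 N friction, so the drawer is at its stop. I back off, lift clear and check with the cameras.

Emit:
step_arm --commands '[[[5, 0, 0, 0, 0, 0, 10], [15, 0, 0, 0, 0, 0, 10], [15, 0, -5, 0, 0, 0, 10], [0, 0, -30, 0, 0, 0, 10], [0, 0, -45, 0, 0, 0, 10], [0, 0, -45, 0, 0, 0, 10], [0, -40, -45, 0, 0, 0, 10], [0, -50, -20, 0, 0, 0, 10], [0, -50, 0, 0, 0, 0, 10], [0, -50, 0, 0, 0, 0, 10], [0, 0, 0, 0, 0, 0, 10]]]'

```text
time: 15.9
tool_pos: [0.358, 0.2042, 0.4321]
ee_rot: [3.14, -0.002, 1.235]
wrist_force: [0.1, 0.2, -1.3]
width: 0.0099
finger_force: 0.0
```

```bash
python3 st.py
python3 - <<'E'
from h import *
S=eyes.snapshot("scene");T=eyes.snapshot("top");v=np.load("v.npy")
W=lambda c,s,z:np.array([v[0]+np.cos(v[2])*c-np.sin(v[2])*s, v[1]+np.sin(v[2])*c+np.cos(v[2])*s, z])
out=[]
for n,p,(x0,y0,x1,y1) in(("S",S,(190,130,410,310)),("T",T,(130,70,350,250))):
    print(n,[(np.round(r["xy"]).tolist(),round(r["confidence"],2),"exp",proj(p,W(-.112,0,.033)).round()) for r in models.tip_of(p,"drawer_front")],[(np.round(r["xy"]).tolist(),proj(p,W(0,0,0)).round()) for r in models.tip_of(p,"canteen")][:1])
    im=cv2.resize(np.ascontiguousarray(p["color"][:,:,::-1]),None,fx=3,fy=3,interpolation=2)
    P=[W(-.112,b*.149,z) for b,z in((1,.059),(-1,.059),(-1,.007),(1,.007))]
    for X in P: cv2.circle(im,tuple(np.int32((proj(p,X)+.5)*3)),2,(0,255,0),-1)
    out.append(cv2.resize(im[y0*3:y1*3,x0*3:x1*3],(400,327)))
cv2.imwrite("pics/end.png",np.hstack(out))
E
```

```text
t 15.9 rpy [ 3.140e+00 -2.000e-03  1.235e+00] tip own [-0.1579 -0.2329  0.2331] F [ 0.1  0.2 -1.3] w 0.009905190515562151
S [([186.0, 218.0], 0.5, 'exp', array([300., 217.]))] [([259.0, 232.0], array([263., 230.]))]
T [] [([254.0, 178.0], array([255., 177.]))]
```

View pics/end.png

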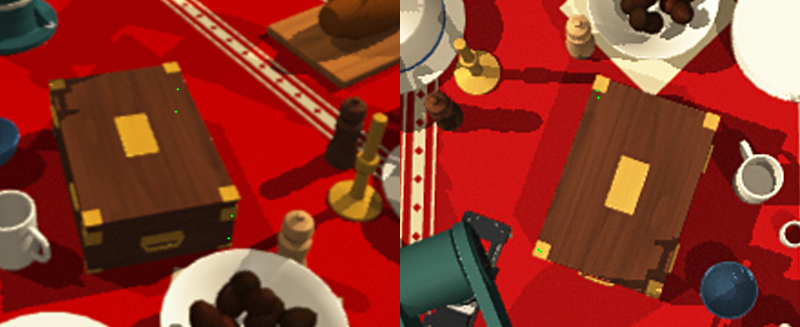

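The drawer looks home, but the upright fingers could have met the lid's edge at the same place as the drawer front. I press once more with the tool tilted so that only the fingertips lead, which settles the 4 mm tolerance.

Emit:
step_arm --commands '[[[15, 48, 0, 0, 0, 0, 10], [15, 48, 0, 0, 0, 0, 10], [15, 48, 0, 0, 0, 0, 10], [15, 48, 0, 0, 0, 0, 10], [0, 0, 0, 0, -0.125, 0, 10], [0, 0, 0, 0, -0.125, 0, 10], [7, 0, 29, 0, 0, 0, 10], [9, 0, 34, 0, 0, 0, 10], [9, 0, 34, 0, 0, 0, 10], [0, 0, 0, 0, 0, 0, 10]]]'

```text
time: 17.45
tool_pos: [0.5615, 0.1951, 0.326]
ee_rot: [-3.134, 0.255, 1.231]
wrist_force: [-1.4, 0.4, 0.1]
width: 0.0098
finger_force: 0.0
```

```bash
python3 st.py
```

```text
t 17.45 rpy [-3.134  0.255  1.231] tip own [-0.1665 -0.0399  0.1335] F [-1.4  0.4  0.1] w 0.009811894694265846
```

Emit:
step_arm --commands '[[[6, 0, 24, 0, 0, 0, 10], [7, 0, 29, 0, 0, 0, 10], [7, 0, 27, 0, 0, 0, 10], [4, 0, 15, 0, 0, 0, 10], [-10, 0, 2.5, 0, 0, 0, 10], [-10, 0, 2.5, 0, 0, 0, 10], [-6, 0, 1.5, 0, 0, 0, 10], [-4, 0, 1, 0, 0, 0, 10], [-3, 0, 1, 0, 0, 0, 10], [-2, 0, 0.5, 0, 0, 0, 10], [-2, 0, 0.5, 0, 0, 0, 10], [0, 0, 0, 0, 0, 0, 10]]]'

```text
time: 18.95
tool_pos: [0.5485, 0.1596, 0.2324]
ee_rot: [-3.142, 0.25, 1.231]
wrist_force: [0.6, -0.4, -0.2]
width: 0.0101
finger_force: 0.0
```

```bash
python3 st.py
```

```text
t 18.95 rpy [-3.142  0.25   1.231] tip own [-0.1297 -0.0388  0.0396] F [ 0.6 -0.4 -0.2] w 0.010057701548591381
```

Emit:
step_arm --commands '[[[-2, 0, 0.5, 0, 0, 0, 10], [-2, 0, 0.5, 0, 0, 0, 10], [-2, 0, 0.5, 0, 0, 0, 10], [-1, 0, 0, 0, 0, 0, 10], [0, 0, 0, 0, 0, 0, 10]]]'

```text
time: 19.58
tool_pos: [0.5464, 0.1538, 0.2327]
ee_rot: [3.141, 0.247, 1.231]
wrist_force: [1.2, 5.1, -1.7]
width: 0.01
finger_force: 2.5
```

```bash
python3 st.py
```

```text
t 19.575 rpy [3.141 0.247 1.231] tip own [-0.1241 -0.0388  0.0398] F [ 1.2  5.1 -1.7] w 0.010007241532472982
```

Emit:
step_arm --commands '[[[-1.5, 0, 0.4, 0, 0, 0, 10], [0, 0, 0, 0, 0, 0, 10]]]'

```text
time: 19.82
tool_pos: [0.5461, 0.1531, 0.2329]
ee_rot: [3.141, 0.244, 1.232]
wrist_force: [2.1, 8.0, -1.4]
width: 0.0097
finger_force: 3.9
```

```bash
python3 st.py
```

```text
t 19.825 rpy [3.141 0.244 1.232] tip own [-0.124  -0.0387  0.0398] F [ 2.1  8.  -1.4] w 0.009737967491755328
```

Another 1.5 mm of command moved the tip by only 0.1 mm while the force rose, so the drawer is against its stop. I retreat, lift clear and take a last look.

Emit:
step_arm --commands '[[[5, 0, -1, 0, 0, 0, 10], [15, 0, -4, 0, 0, 0, 10], [15, 0, -4, 0, 0, 0, 10], [-7, 0, -29, 0, 0, 0, 10], [-11, 0, -42, 0, 0, 0, 10], [-11, 0, -42, 0, 0, 0, 10], [-11, 0, -42, 0, 0, 0, 10], [0, -50, 0, 0, 0, 0, 10], [0, -50, 0, 0, 0, 0, 10], [0, -50, 0, 0, 0, 0, 10], [0, -40, 0, 0, 0, 0, 10], [0, 0, 0, 0, 0, 0, 10], [0, 0, 0, 0, 0, 0, 10]]]'

```text
time: 21.45
tool_pos: [0.3788, 0.2488, 0.3931]
ee_rot: [3.141, 0.25, 1.231]
wrist_force: [0.7, -0.5, -0.7]
width: 0.0099
finger_force: 0.0
```

```bash
python3 st.py
python3 - <<'E'
from h import *
S=eyes.snapshot("scene");T=eyes.snapshot("top")
cv2.imwrite("pics/end2.png",np.hstack([cv2.resize(S["color"][120:310,110:410,::-1],(400,253)),cv2.resize(T["color"][70:260,130:430,::-1],(400,253))]))
E
```

```text
t 21.45 rpy [3.141 0.25  1.231] tip own [-0.1573 -0.2283  0.2003] F [ 0.7 -0.5 -0.7] w 0.009949546921973917
```

View pics/end2.png

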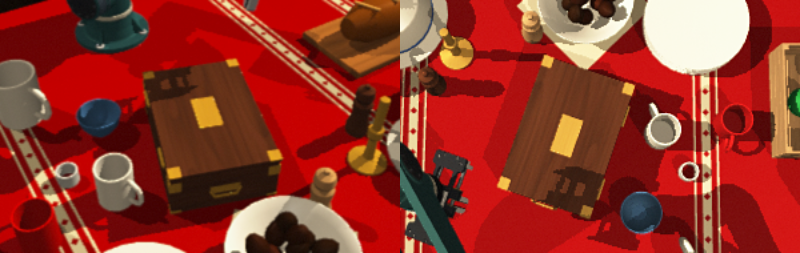

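The picture shows the canteen closed, with its lid flat at (210,110). The mills, candlestick, mug, bowl and ring stand where they were, and the arm is clear of everything.

```bash
python3 -c "
from bench import robot
print(robot.close_job())"
```

```text
the job is handed in; nothing more can be done
None
```

The canteen is closed and the job is handed in at about 21 s: the lid is shut and the drawer is pressed to its stop. In the last pictures nothing else had moved visibly and the arm was clear; the hand-in returned no verdict.

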